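# Slide a heavy reagent bottle into its bench bay

### The job

Put the tall blue-capped reagent bottle away in the blue three-sided bottle bay: with the fingertips, push it low down near its base so that it slides along the bench on its foot, in through the flared mouth, until it stands square in the bay with its side against the back rail or very nearly so. It is heavy and narrow, so never push it in its upper half, tip it or lift it, and leave the other things on the bench where they are.

Things in the scene. Friction and masses are not known exactly. Their poses are not given: they have to be found in the camera images.
- tall_bottle: tall white reagent bottle, blue cap, 213 mm high; rounded rectangular body 70 mm along its x, 98 mm along its y, near straight-sided to 140 mm. 0.75 to 1.25 kg. Starts 250 to 320 mm short of its seat, up to 40 mm off the bay's centre line, up to 0.25 rad off square. Origin: centre of underside; z up; x points roughly into the bay. Pushed above about a quarter of its height it may tip.
- bay: blue steel bay fixed to the bench, no floor plate: back and side rails 34 mm high, 6 thick. Origin: on the bench at the seat, midway between the sides; x points into the bay (roughly world +y), mouth at -x. Inner faces: back rail x=+39 mm, sides y=+62 and -62, straight for x>-22, flaring out from there to a mouth 174 wide at x=-63. A bottle squarely against the back rail has its origin at x=+4 mm.
- dropper: white dropper bottle, 37 mm across, 133 mm tall, a bystander; origin at the centre of its underside
- glass_beaker: clear 50 ml beaker, 54 mm across, 69 mm tall, a bystander; origin at the centre of its underside
- carton: small upright white carton, 27 x 62 x 76 mm, a bystander; origin at the centre of its underside
- petri: clear petri dish, 91 mm across, 15 mm high, a bystander; origin at the centre of its underside
- grey_cap_bottle: white reagent bottle with a grey cap, 70 x 84 x 195 mm, a bystander; origin at the centre of its underside
Mind the look-alikes: they are no part of the job. Leave any turquoise look-alike of the tall_bottle alone.

How it is judged:
By the outcome, as a careful person would: the job done as asked, in the order asked, and still so for the second after the job is handed in, with the robot touching nothing.
It also fails if it takes over 45 s, if anything falls off the work surface, if the arm or the gripper's body presses on something with over 40 N, if the wrist force passes 120 N, or if a joint passes its speed limit or range.

### The arm

A 6-joint arm with a two-finger parallel gripper is mounted at the origin on a cart in front of the work surface, level with it; the furniture and walls round the work are solid. World frame = base frame: x ahead of the robot, y to its left, z up, the work surface at z = 0. Lengths are in m, angles in rad, forces in N, time in s.
With the tool pointing down it reaches from about 0.35 to 0.875 m from the base axis. Payload 15.5 kg.
Tool frame: the origin (TCP) lies at the very end of the fingers, on their centre line; the grasp point (between the pads) lies 19 mm behind it; z points along the fingers, y is the line along which they close (so a half turn about z gives the same grasp; the last joint's range is limited). The gripper opens to 85 mm and grips with 20 to 120 N. Pads are 22 mm wide; open, the fingers measure 114 mm over their backs; the gripper's body (76 mm by 85 mm) begins 54 mm behind the grasp point. The pads swing forward as they close: fully open they stand 13 mm farther back than shut.
Start: joints at [-1.222, 0.494, 1.345, -0, 1.302, -0.096], TCP at [0.268, -0.564, 0.231] pointing down, gripper open.
Joint ranges: [-2.91, 2.91], [-0.82, 2.16], [0.22, 2.67], [-1.22, 4.37], [0.12, 2.79], [-3.08, 3.08]. Speed limits (rad/s): [1.89, 1.89, 2.57, 3.01, 3.01, 3.01].

### API

Orientations are given as a unit quaternion [x, y, z, w].
In Python, from bench import r gives the robot as it stands. Calls block until the motion is done:
- r.move_to(position, orientation): joint-space move of the TCP to a pose.
- r.servo_line(position, orientation=None, speed=0.15, max_force=None): straight line of the TCP; orientation=None keeps the orientation; speed is the mean speed in m/s. With max_force (N) it stops when the force on the tool has changed by that much, and returns True; else False.
- r.goto_joints(angles): joint-space move.
- r.move_gripper(opening, effort=None): finger opening in m; effort is the grip in N (None keeps the last); returns when the fingers have stopped.
- r.wait(seconds).
- r.solve_ik(position, orientation): joint angles nearest the present ones, or None.
- r.observe(): the state.
- r.read_camera(name): name is "scene" or "top" or "wrist"; returns a dict with "image" (400x640x3 uint8, red, green, blue), "intrinsics" (3x3 intrinsics, pixels), "dist" ([k1, k2, p1, p2, k3] as OpenCV has them; the pictures are not rectified), "R" (3x3) and "t" (3): a world point X has camera coordinates R X + t. Camera axes: x right, y down, z forward; pixel columns grow to the right and rows downward; lengths in m; the calibration is good to about 2 mm. A picture is of the moment at which its call begins. There is no depth.
A pose or a line that the arm cannot do raises r.Unreachable and nothing moves.
- r.sign_off(): hands the job in; it is judged then, once.
Trained networks look in a picture, given as the dict that the camera call returned (one of the last four; its "shot" number tells which), for a name from the list of things; names that differ only in an ending like _2 or _b are one class to them, and where a whole thing is asked for, a point or a joint stands for the part that bears it (a point fixed in the world has none). Each returns a list of dicts, best first, with "score" (0 to 1); they miss things now and then, are a little off and sometimes report something else, mostly with a low value. They report only what shows in the picture. A call takes as long as a camera call. They do not tell look-alikes from the thing itself.
- r.find_in(picture, label): "uv" ([column, row] in pixels, amid what is visible of it).
The state is a dict: "time": time; "joint_pos": joint angles; "joint_velocities": joint speeds; "effort": joint torques, N m; "ee_pos": TCP position; "ee_rot": TCP orientation; "wrist_force": force on the tool from outside, world axes, zero at the start; "wrist_torque": the same for the moment, N m; "opening": finger opening in m; "grasp_force": force on a finger pad.
Only numpy, scipy, OpenCV 4.12 (cv2) and the standard library are available. Lean on these libraries where they do the work, as an engineer would, in place of code of your own. Each camera call takes 0.05 s, during which the arm holds its last target. There are 200 camera calls.

## Working session

There is one attempt and no reset: what is moved stays moved. The work goes in short steps, each a Python script; the robot and the scene stay as the last script left them, time stands still between calls to the robot, and variables do not carry over. Pictures are saved under pics/ and viewed, at most 10 in all, crops included, and the job is handed in when it is done.

```bash
mkdir -p pics; python3 - <<'E'
from bench import r
import cv2
for n in("top","scene"):
    p=r.read_camera(n); cv2.imwrite(f"pics/{n}0.png",p["image"][:,:,::-1])
    print(n,p["intrinsics"].round(1).tolist(),p["dist"],p["R"].round(3).tolist(),p["t"].round(3))
    for l in("tall_bottle","bay","dropper","glass_beaker","carton","petri","grey_cap_bottle"):
        print(l,[([round(float(x)) for x in d["uv"]],round(d["score"],2)) for d in r.find_in(p,l)][:4])
print(r.observe()["time"],r.observe()["ee_rot"])
E
```

```text
top [[441.7, 0.0, 314.4], [0.0, 441.7, 196.5], [0.0, 0.0, 1.0]] [-0.04834405  0.          0.          0.          0.        ] [[0.361, -0.932, -0.005], [-0.892, -0.344, -0.292], [0.27, 0.11, -0.956]] [-0.211  0.503  1.084]
tall_bottle [([361, 190], 0.79)]
bay [([258, 161], 0.56)]
dropper [([394, 144], 0.59)]
glass_beaker [([361, 129], 0.95)]
carton [([321, 116], 0.6)]
petri [([243, 245], 0.89)]
grey_cap_bottle [([260, 100], 0.85)]
scene [[399.7, 0.0, 317.2], [0.0, 399.7, 200.8], [0.0, 0.0, 1.0]] [-0.01808222  0.          0.          0.          0.        ] [[-0.459, -0.888, -0.0], [-0.67, 0.347, -0.656], [0.583, -0.301, -0.754]] [0.277 0.382 0.583]
tall_bottle [([371, 145], 0.82), ([426, 159], 0.77)]
bay [([245, 224], 0.77)]
dropper [([343, 115], 0.81)]
glass_beaker [([303, 126], 0.75)]
carton [([263, 144], 0.7), ([245, 225], 0.69)]
petri [([308, 301], 0.67)]
grey_cap_bottle [([193, 156], 0.84)]
0.8 [ 9.75478757e-01  2.20093602e-01 -7.73074981e-06 -2.07740743e-05]
```

View pics/top0.png

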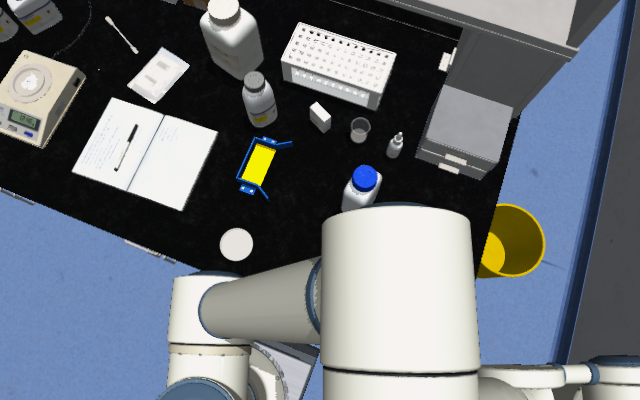

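View pics/scene0.png

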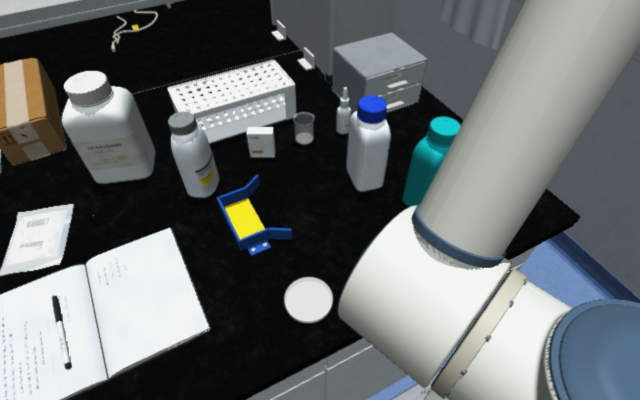

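The top view shows the bay around (258,162) with its yellow floor mark and the blue-capped bottle at (365,178). The bottle's lower part and the turquoise look-alike are hidden by the arm. The scene view shows two candidates: the white bottle with the blue cap at (370,145), which is the target, and the turquoise bottle at (430,160), which I leave alone.

```bash
cat > h.py <<'E'
from bench import r
import cv2, numpy as np
def proj(p,X):
    return cv2.projectPoints(np.asarray(X,float).reshape(-1,1,3),cv2.Rodrigues(p["R"])[0],p["t"],p["intrinsics"],p["dist"])[0][:,0]
def back(p,uv,z):
    d=cv2.undistortPoints(np.array([[uv]],float),p["intrinsics"],p["dist"])[0,0]
    c=-p["R"].T@p["t"]; v=p["R"].T@np.array([d[0],d[1],1]); return c+v*(z-c[2])/v[2]
def fillhull(m,q):
    cv2.fillConvexPoly(m,cv2.convexHull(np.round(q*16).astype(np.int32)),255,shift=4)
def se2(pose,P):
    x,y,a=pose;P=np.array(P,float);c,s=np.cos(a),np.sin(a)
    return np.c_[x+c*P[:,0]-s*P[:,1],y+s*P[:,0]+c*P[:,1],P[:,2]]
def prism(poly,z0,z1): return [(*q,z) for q in poly for z in(z0,z1)]
def rrect(a,b,rr=.018):
    return [(sx*(a-rr)+rr*np.cos(t),sy*(b-rr)+rr*np.sin(t)) for sx in(1,-1) for sy in(1,-1) for t in np.linspace(0,2*np.pi,12)]
BAY=[prism([(.039,-.068),(.045,-.068),(.045,.068),(.039,.068)],0,.034)]
for s in(1,-1):
    BAY+=[prism([(-.022,s*.062),(-.022,s*.068),(.045,s*.068),(.045,s*.062)],0,.034),
          prism([(-.022,s*.062),(-.022,s*.068),(-.063,s*.093),(-.063,s*.087)],0,.034)]
BODY=[prism(rrect(.035,.049),0,.14)]
def draw(p,parts,pose,m=None):
    if m is None: m=np.zeros((400,640),np.uint8)
    for q in parts: fillhull(m,proj(p,se2(pose,q)))
    return m
E
python3 - <<'E'
from h import *
from scipy.optimize import minimize
P={n:r.read_camera(n) for n in("top","scene")}
hsv={n:cv2.cvtColor(P[n]["image"],cv2.COLOR_RGB2HSV) for n in P}
win={"top":(225,125,300,205),"scene":(205,165,300,262)}
B={}
for n in P:
    m=cv2.inRange(hsv[n],(100,120,40),(125,255,255)); u0,v0,u1,v1=win[n]
    k=np.zeros_like(m);k[v0:v1,u0:u1]=m[v0:v1,u0:u1];B[n]=k
g=back(P["top"],(259,163),0);print("bay guess",g, back(P["scene"],(243,218),0))
def cost(q):
    c=0
    for n in P:
        a=cv2.GaussianBlur(draw(P[n],BAY,q),(0,0),2).astype(float);b=cv2.GaussianBlur(B[n],(0,0),2).astype(float)
        c+=((a-b)**2).sum()/(b**2).sum()
    return c
best=min((minimize(cost,[g[0],g[1],a],method="Nelder-Mead",options=dict(initial_simplex=[[g[0],g[1],a],[g[0]+.02,g[1],a],[g[0],g[1]+.02,a],[g[0],g[1],a+.2]])) for a in(1.2,1.57,1.9)),key=lambda o:o.fun)
print("bay",best.x,best.fun)
for n in P:
    im=P[n]["image"][:,:,::-1].copy();cs,_=cv2.findContours(draw(P[n],BAY,best.x),0,2);cv2.drawContours(im,cs,-1,(0,0,255),1)
    u0,v0,u1,v1=win[n];cv2.imwrite(f"/tmp/{n}.png",cv2.resize(im[v0-10:v0+100,u0-10:u0+110],None,fx=3.2,fy=3.2,interpolation=0))
cv2.imwrite("pics/bay.png",np.hstack([cv2.imread("/tmp/top.png"),cv2.imread("/tmp/scene.png")]))
print("cap top",back(P["top"],(365,178),.21),"cap scene",back(P["scene"],(372,103),.21))
print("turq cap",back(P["scene"],(445,124),.21),"foot near",back(P["scene"],(367,187),0))
for l,uv in dict(dropper=(394,144),beaker=(361,129),carton=(321,116),petri=(237,245),grey=(260,100)).items(): print(l,back(P["top"],uv,.03).round(3))
E
```

```text
bay guess [0.60260538 0.17755101 0.        ] [0.60709902 0.18225887 0.        ]
bay [0.5950952  0.17360226 1.60771655] 0.3558737592922068
cap top [ 0.59127001 -0.12517438  0.21      ] cap scene [ 0.59653593 -0.12181465  0.21      ]
turq cap [ 0.47497454 -0.20983229  0.21      ] foot near [ 0.56082662 -0.11058912  0.        ]
dropper [ 0.784 -0.165  0.03 ]
beaker [ 0.794 -0.062  0.03 ]
carton [0.792 0.06  0.03 ]
petri [0.359 0.132 0.03 ]
grey [0.776 0.245 0.03 ]
```

View pics/bay.png

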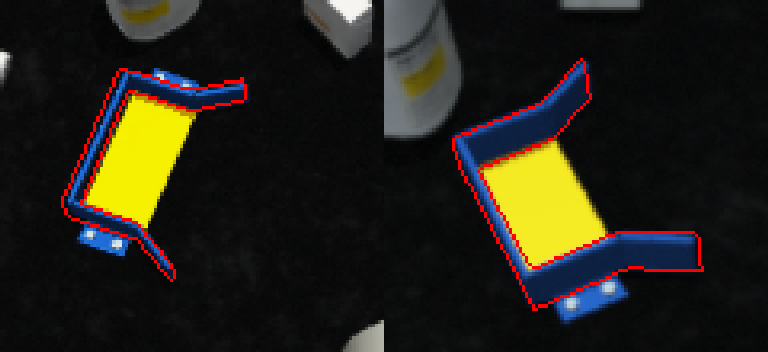

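The fitted outline lies on the bay in both views, so the bay is at (0.595, 0.174) with yaw 1.608. Next I swing the arm aside to see both bottles, and find the arm's wrist geometry from IK so the forearm stays clear of the turquoise one.

```bash
python3 - <<'E'
from h import *
from scipy.optimize import least_squares
from scipy.spatial.transform import Rotation as R
q0=np.array(r.observe()["joint_pos"]); 
# arm model: r = a+L1 sin q2 + L2 sin(q2+q3+e) + d along tool
D=[]
for x in(.45,.55,.65):
  for z in(.05,.25):
    for pitch in(0,.3,-.3):
        az=np.arctan2(-.2,x)
        Rt=(R.from_euler('z',az)*R.from_euler('y',np.pi-pitch)) # tool z radial tilt
        q=r.solve_ik([x,-.2,z],Rt.as_quat())
        if q is None: continue
        zt=Rt.as_matrix()[:,2]; u=np.array([np.cos(az),np.sin(az),0])
        D.append((*np.array(q)[1:3],np.hypot(x,.2),z,zt@u,zt[2],q[0]-az,q[3]))
D=np.array(D);print(len(D),D[:,6:].round(2)[:4])
def f(p):
    a,h,L1,L2,e,d=p
    return np.r_[a+L1*np.sin(D[:,0])+L2*np.sin(D[:,0]+D[:,1]+e)+d*D[:,4]-D[:,2],h+L1*np.cos(D[:,0])+L2*np.cos(D[:,0]+D[:,1]+e)+d*D[:,5]-D[:,3]]
s=least_squares(f,[0,.3,.4,.4,0,.25]);print("a,h,L1,L2,e,d",s.x.round(3),s.cost)
q=q0.copy();q[0]=-1.8;r.goto_joints(q)
for n in("top","scene"):
    p=r.read_camera(n);im=p["image"][:,:,::-1];cv2.imwrite(f"pics/{n}1.png",im);np.save(f"{n}1.npy",p["image"])
t=cv2.imread("pics/top1.png")[100:300,300:500];s_=cv2.imread("pics/scene1.png")[80:240,320:480]
cv2.imwrite("pics/crop1.png",np.hstack([cv2.resize(t,(400,400)),cv2.resize(s_,(400,400))]))
print(r.observe()["time"])
E
```

```text
18 [[-0.12 -0.  ]
 [-0.15  0.23]
 [-0.1  -0.03]
 [-0.12  0.  ]]
a,h,L1,L2,e,d [0.004 0.258 0.595 0.401 0.295 0.336] 8.246811817055458e-07
2.3333
```

View pics/crop1.png

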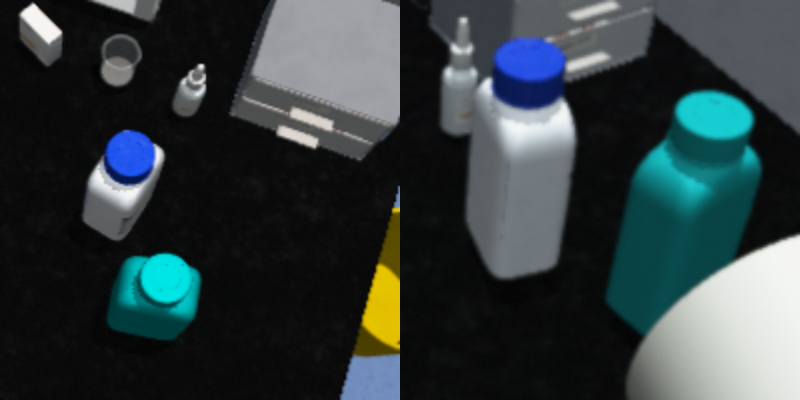

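The crop shows the target, white with a blue cap, at left (130,155) and right (520,150). The turquoise bottle stands behind it at left (165,280). I'll fit both silhouettes.

```bash
cat > fitb.py <<'E'
from h import *
from scipy.optimize import minimize
def ring(R,z): return [(R*np.cos(t),R*np.sin(t),z) for t in np.linspace(0,6.28,16)]
def bottle(rc,zs):
    return [prism(rrect(.035,.049),.003,.14),[(*q,.14) for q in rrect(.035,.049)]+ring(.024,zs),ring(rc,zs-.005)+ring(rc,.213)]
def masks(p,teal=False):
    hsv=cv2.cvtColor(p["image"],cv2.COLOR_RGB2HSV)
    if teal: return cv2.inRange(hsv,(80,100,30),(98,255,255))
    return cv2.inRange(hsv,(0,0,75),(180,75,255))|cv2.inRange(hsv,(105,150,60),(125,255,255))
def fit(P,g,teal=False,views=("top","scene"),yaws=(1.35,1.6,1.85)):
    M={}
    for n in views:
        m=masks(P[n],teal)
        roi=cv2.dilate(draw(P[n],bottle(.024,.18),g),np.ones((31,31)) if not teal else np.ones((41,41)))
        m&=roi; k,l,s,c=cv2.connectedComponentsWithStats(m)
        M[n]=(cv2.GaussianBlur(np.uint8(l==1+s[1:,4].argmax())*255,(0,0),1.5).astype(float))
    def cost(q):
        return sum(((cv2.GaussianBlur(draw(P[n],bottle(q[3],q[4]),q[:3]),(0,0),1.5)-M[n])**2).sum()/(M[n]**2).sum() for n in views)
    best=None
    for a in yaws:
        x0=np.array([g[0],g[1],a,.024,.18]);S=np.vstack([x0]+[x0+d for d in np.diag([.01,.01,.15,.003,.008])])
        o=minimize(cost,x0,method="Nelder-Mead",options=dict(initial_simplex=S,maxfev=400))
        if best is None or o.fun<best.fun: best=o
    return best.x,best.fun
E
python3 - <<'E'
from fitb import *
P={n:r.read_camera(n) for n in("top","scene")}
x,c=fit(P,(.594,-.124,1.6));print("target",x.round(4),c)
y,c2=fit(P,(.475,-.21,1.6),True,views=("top",),yaws=(0.4,1.,1.6,2.2));print("turq",y.round(4),c2)
b=np.array([.5951,.1736,1.6077]);d=x[:2]-b[:2];ca,sa=np.cos(b[2]),np.sin(b[2])
print("in bay",ca*d[0]+sa*d[1],-sa*d[0]+ca*d[1],x[2]-b[2])
o=[]
for n,(u,v,s) in {"top":(300,130,160),"scene":(320,80,160)}.items():
    im=P[n]["image"][:,:,::-1].copy()
    for q in(x,y):
        cs,_=cv2.findContours(draw(P[n],bottle(*q[3:]),q[:3]),0,2);cv2.drawContours(im,cs,-1,(0,0,255),1)
    o.append(cv2.resize(im[v:v+s,u:u+s],(400,400),interpolation=0))
cv2.imwrite("pics/fit1.png",np.hstack(o))
E
```

```text
target [ 0.5983 -0.1248  1.4147  0.0286  0.189 ] 0.25383612813296164
turq [ 0.47   -0.2109  0.1454  0.0284  0.2076] 0.0029125669968340117
in bay -0.29828521615943454 0.007848688146452494 -0.19303841306595615
```

View pics/fit1.png

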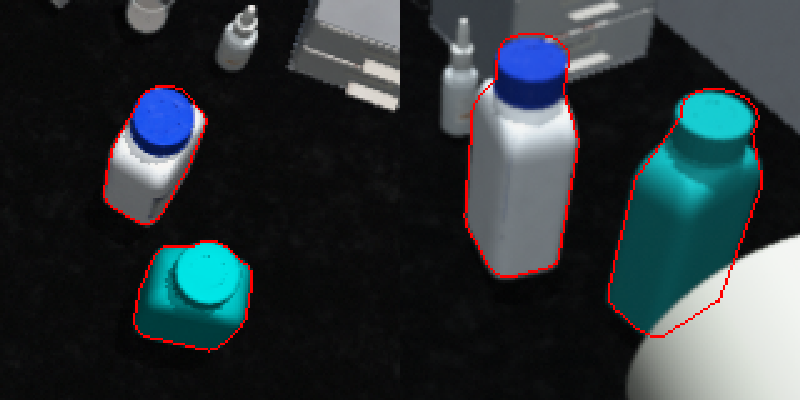

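The fit is good. The target is at (0.598, -0.125), 0.19 rad off the bay's direction. The turquoise bottle reaches to x of about 0.51, so it stays clear of the push lane. I plan a two-finger push with the gripper leaning back 35°, starting square to the bottle's face and arcing onto the bay axis. First I check IK and which side the wrist camera is on.

```bash
cat > push.py <<'E'
from fitb import *
from scipy.spatial.transform import Rotation as R
BAYP=np.array([.5951,.1736,1.6077]); T=np.radians(35); Z=.022; FLIP=False
def ori(yaw,flip=None):
    n=np.array([np.cos(yaw),np.sin(yaw),0]); z=np.sin(T)*n-np.array([0,0,np.cos(T)])
    x=np.cos(T)*n+np.array([0,0,np.sin(T)])
    if (FLIP if flip is None else flip): x=-x
    return R.from_matrix(np.c_[x,np.cross(z,x),z]).as_quat()
OFF=.035+.011*np.cos(T)
def tcp(c,yaw,gap=0,z=Z):  # tool pose with the fingers' front edge gap behind the bottle's rear face
    return np.array([c[0]-(OFF+gap)*np.cos(yaw),c[1]-(OFF+gap)*np.sin(yaw),z])
def inbay(x):
    d=x[:2]-BAYP[:2];c,s=np.cos(BAYP[2]),np.sin(BAYP[2]);return np.array([c*d[0]+s*d[1],-s*d[0]+c*d[1],x[2]-BAYP[2]])
def world(b):
    c,s=np.cos(BAYP[2]),np.sin(BAYP[2]);return np.array([BAYP[0]+c*b[0]-s*b[1],BAYP[1]+s*b[0]+c*b[1]])
E
python3 - <<'E'
from push import *
p=r.read_camera("wrist");o=r.observe();Rt=R.from_quat(o["ee_rot"])
print("cam in tool",Rt.inv().apply(-p["R"].T@p["t"]-o["ee_pos"]).round(3),o["ee_pos"])
c=(.598,-.125);y=1.415
for fl in(0,1):
    for t in(tcp(c,y,.04,.32),tcp(c,y,.04)): 
        q=r.solve_ik(t,ori(y,fl));print(fl,t.round(3),None if q is None else np.round(q,2))
    q=r.solve_ik(tcp(world((.004,0)),BAYP[2]),ori(BAYP[2],fl));print(fl,None if q is None else np.round(q,2))
E
```

```text
cam in tool [ 0.078  0.    -0.142] [-0.08240079 -0.61950519  0.23128074]
0 [ 0.585 -0.208  0.32 ] [-0.71  0.56  1.15  0.52  1.76 -0.54]
0 [ 0.585 -0.208  0.022] [-0.71  0.89  1.38  0.54  1.27 -0.82]
0 [-0.2   0.82  1.6   0.72  1.02 -0.71]
1 [ 0.585 -0.208  0.32 ] [-0.71  0.56  1.15  0.52  1.76  2.6 ]
1 [ 0.585 -0.208  0.022] [-0.71  0.89  1.38  0.54  1.27  2.32]
1 [-0.2   0.82  1.6   0.72  1.02  2.43]
```

The wrist camera sits on tool +x, so I use the flipped wrist to put it on the side away from the bottle.

```bash
sed -i 's/FLIP=False/FLIP=True/' push.py; python3 - <<'E'
from push import *
c=(.5983,-.1248);y=1.4147
e=np.array(r.observe()["ee_pos"]);r.servo_line(e+[0,0,.12],speed=.2)
r.move_gripper(.04)
r.move_to(tcp(c,y,.045,.32),ori(y))
print(r.observe()["time"])
r.servo_line(tcp(c,y,.045),speed=.15,max_force=10)
hit=r.servo_line(tcp(c,y,.012),speed=.08,max_force=6)
o=r.observe();print(hit,o["time"],np.round(o["ee_pos"],3),np.round(o["wrist_force"],1))
P={n:r.read_camera(n) for n in("top","scene")}
s=P["scene"]["image"][60:260,280:480,::-1];t=P["top"]["image"][90:290,260:460,::-1]
cv2.imwrite("pics/near.png",np.hstack([cv2.resize(a,(400,400)) for a in(t,s)]))
E
```

```text
6.475
False 9.1667 [ 0.59  -0.18   0.022] [0.4 0.4 0.1]
```

View pics/near.png

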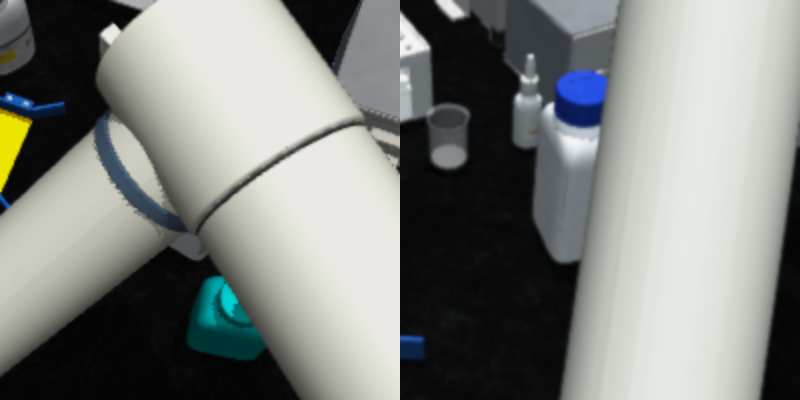

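The arm hides the fingers in both views, and the turquoise bottle is still clear at left (225,315). I push the arc and straight part up to just short of the bay mouth, then look again.

```bash
cat >> push.py <<'E'
def show(P,x,name):
    o=[]
    for n in P:
        im=P[n]["image"][:,:,::-1].copy()
        for parts,q in((bottle(*x[3:]),x[:3]),(BAY,BAYP)):
            cs,_=cv2.findContours(draw(P[n],parts,q),0,2);cv2.drawContours(im,cs,-1,(0,0,255),1)
        u,v=np.maximum(proj(P[n],[[*x[:2],.1]])[0].astype(int)-80,0)
        o.append(cv2.resize(im[v:v+160,u:u+160],(400,400),interpolation=0))
    cv2.imwrite(name,np.hstack(o))
E
python3 - <<'E'
from push import *
x,y,a=-.298,.008,-.193; s=.085; k=3
P=[]
for i in range(k):
    am=a+(.193/k)/2; x+=s/k*np.cos(am);y+=s/k*np.sin(am);a+=.193/k;P.append((x,y,a))
P.append((-.11,y,0.))
for x,y,a in P:
    w=world((x,y));yaw=BAYP[2]+a
    hit=r.servo_line(tcp(w,yaw),ori(yaw),speed=.06,max_force=30)
    o=r.observe();print((round(x,3),round(y,4),round(a,3)),hit,round(o["time"],2),np.round(o["wrist_force"],1),np.round(o["wrist_torque"],2))
    if hit: break
Q={n:r.read_camera(n) for n in("top","scene")}
g=np.r_[w,yaw]
for v in(("top","scene"),("scene",),("top",)):
    b,c=fit(Q,g,views=v,yaws=(yaw,));print(v,inbay(b).round(4),b[3:].round(4),round(c,3))
    if len(v)==2: show(Q,b,"pics/mid.png")
E
```

```text
(np.float64(-0.27), np.float64(0.0035), -0.129) False 10.09 [-0.3 -0.3  0.3] [-0.25  0.02  0.07]
(np.float64(-0.242), np.float64(0.0007), -0.064) False 10.72 [-1.   0.6  0.2] [-0.3   0.07  0.02]
(np.float64(-0.214), np.float64(-0.0002), 0.0) False 11.34 [-0.1 -0.5 -0.1] [-0.29 -0.03 -0.04]
(-0.11, np.float64(-0.0002), 0.0) False 13.22 [ 0.9 -1.2 -1.3] [-0.5  -0.07  0.01]
('top', 'scene') [-0.115  -0.0025 -0.0915] [0.0737 0.1845] 0.409
('scene',) [-0.1126 -0.0048 -0.0252] [0.063  0.1755] 0.209
('top',) [-0.1286  0.013  -4.0575] [0.0746 0.2522] 0.111
```

View pics/mid.png

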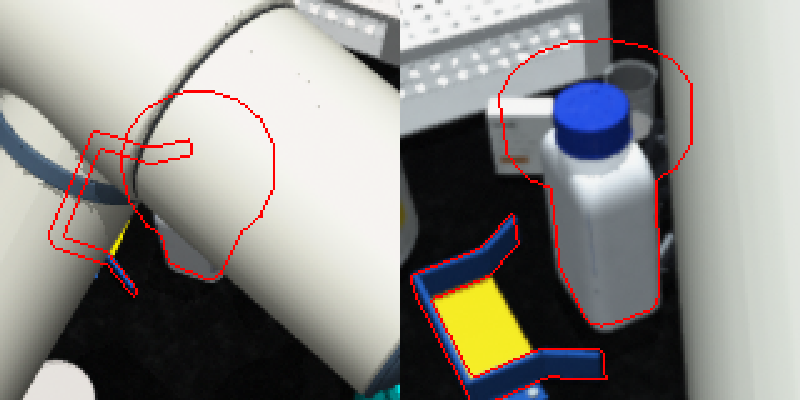

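The bottle stands upright just before the mouth. The body outline matches, giving it about 3–5 mm off the centre line and near square; the cap outline is spoiled by the carton and beaker behind it. I continue straight in, with a force stop at the back rail.

```bash
python3 - <<'E'
from push import *
yaw=BAYP[2]
for x,sp,f in((-.02,.05,20),(.0085,.02,10)):
    hit=r.servo_line(tcp(world((x,0)),yaw),ori(yaw),speed=sp,max_force=f)
    o=r.observe();print(x,hit,round(o["time"],2),np.round(o["wrist_force"],1),np.round(o["wrist_torque"],2),"tip x",(inbay(np.r_[o["ee_pos"][:2],0])[0]+OFF).round(4))
    if hit and x<0: break
# back off straight, rise, and swing aside to look
e=np.array(o["ee_pos"]);n=np.array([np.cos(yaw),np.sin(yaw),0])
r.servo_line(e-.06*n,speed=.08)
r.servo_line(e-.09*n+[0,0,.3],speed=.25)
q=np.array(r.observe()["joint_pos"]);q[0]-=1.2;r.goto_joints(q)
Q={n:r.read_camera(n) for n in("top","scene")}
b,c=fit(Q,np.r_[world((.003,0)),yaw],yaws=(yaw,));print(inbay(b).round(4),b.round(4),round(c,3),r.observe()["time"])
show(Q,b,"pics/end.png")
E
```

```text
-0.02 False 15.27 [ 0.2 -1.9  0.1] [-0.56 -0.02 -0.01] tip x -0.0201
0.0085 True 16.47 [ 0.5 -5.9  4.3] [-0.6   0.11  0.1 ] tip x 0.0059
[0.0037 0.004  0.0003] [0.591  0.1772 1.608  0.0277 0.1841] 0.396 21.2333
```

View pics/end.png

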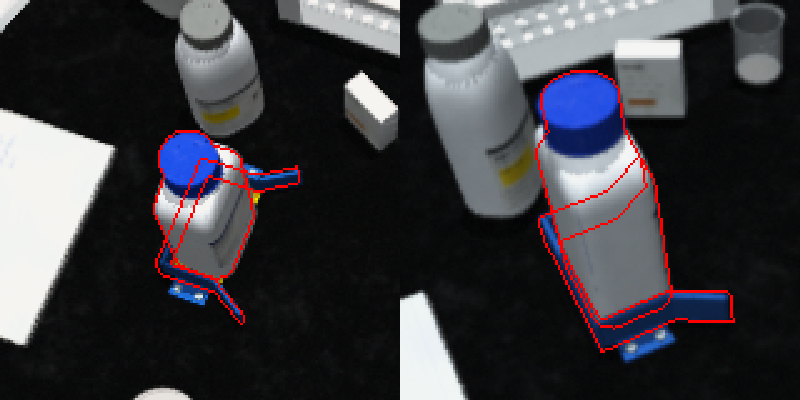

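The bottle stands upright and square in the bay. The fit puts it at x=+3.7 mm and yaw 0.000, the rail contact was felt, and the neighbours look undisturbed. The arm is clear, so I hand in.

```bash
python3 -c "
from bench import r
print(r.sign_off())"
```

```text
the job is handed in; nothing more can be done
None
```

The blue-capped bottle stands upright and square in the bay against the back rail (measured x = +3.7 mm, where +4 mm is full contact), nothing else was touched as far as the pictures show, and I handed the job in at about 21 s of the 45 s.

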